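# Change-out of a spent fume-extractor filter

## Robot

A 6-joint arm with a two-finger parallel gripper is mounted at the origin on the work surface. World frame = base frame: x ahead of the robot, y to its left, z up, the work surface at z = 0. Lengths are in m, angles in rad, forces in N, time in s.
With the tool pointing down it reaches from about 0.35 to 0.85 m from the base axis. Payload 8.1 kg.
Tool frame: the origin (TCP) lies midway between the tips of the shut fingers; the grasp point (between the pads) lies robot.grip_depth behind it (robot.grip_depth is the distance from the TCP to the grasp point, in m); z points along the fingers, y is the line along which they close (so a half turn about z gives the same grasp; the last joint's range is limited). The gripper opens to 93 mm and grips with 3 to 60 N. Pads are 15 mm wide; open, the fingers measure 128 mm over their backs; the gripper's body (75 mm by 188 mm) begins 65 mm behind the grasp point.
Start: joints at [-1.23, 0.13, 1.488, -0, 1.523, -0.085], TCP at [0.248, -0.546, 0.219] pointing down, gripper open.
Joint ranges: [-2.96, 2.96], [-0.89, 2.26], [0.02, 2.5], [-1.34, 4.48], [0, 2.73], [-2.66, 2.66]. Speed limits (rad/s): [2.39, 2.39, 2.79, 3.14, 3.14, 3.14].

## Interface

Orientations are given as a rotation vector (axis times angle).
In Python, from plant import robot gives the robot as it stands.
- The arm moves only by the tool carry_out, never from a script. Its argument "rows" is a list of rows, each a list of 6 numbers: the shift along the tool's x, y, z in m, then the turn, a rotation vector about the tool's x, y, z in degrees. A call has 1 to 12 rows; each row is the pose to reach, as a shift and turn from the pose commanded when the call began, along the tool's axes at that moment; what a row does not reach only later rows make up. A row lasts 1/8 s, in which the tool goes at most 62.5 mm and 10.7 degrees, less where a joint would pass 70% of its speed; a pose out of reach is approached as far as the arm can. A call with a gripper value outside its range is refused whole. "jaw" is the closure in counts, from 0 (fully open) to 255 (shut), set as the call begins (left out, the last holds). The fingers move at their own pace and stop on an object; "force" is the grip in N (left out, the last holds). Time passes only in rows, so rows that repeat a pose let the fingers close. It gives the time, the measured TCP pose, the force, the opening and the grip force at its end, in the units of the state.
- robot.read_state(): the state, without advancing time (a new reading comes with each control period).
- robot.read_camera(name): name is "scene" or "side" or "wrist"; returns the picture (480x640x3 uint8, red, green, blue); there is no depth.
- robot.camera_model(name): a dict with "fx", "fy", "cx", "cy" (pixels), "dist" ([k1, k2, p1, p2, k3] as OpenCV has them; the pictures are not rectified), "R" (3x3) and "t" (3): a world point X has camera coordinates R X + t; the wrist camera has in their place "mount" (4x4, takes a point from camera to tool coordinates, whose origin is the TCP and whose axes are the flange's). Camera axes: x right, y down, z forward; pixel columns grow to the right and rows downward; lengths in m; the calibration is good to about 2 mm. A picture is of the moment at which its call begins: read the wrist's pose just before it. camera_model takes no time and is no camera call.
- robot.close_job(): hands the job in; it is judged then, once.
Trained networks look in the newest picture that a camera, given by its name, has taken for a name from the list of things; names that differ only in an ending like _2 or _b are one class to them, and where a whole thing is asked for, a point or a joint stands for the part that bears it (a point fixed in the world has none). Each returns a list of dicts, best first, with "conf" (0 to 1); they miss things now and then, are a little off and sometimes report something else, mostly with a low value. They report only what shows in the picture. A call takes as long as a camera call.
- robot.outline_of(camera, target): "pixels" (480x640 bool, what is visible of it) and "pixel" ([column, row] in pixels, amid what is visible of it).
The state is a dict: "t": time; "q": joint angles; "dq": joint speeds; "joint_torque": joint torques, N m; "tool_pos": TCP position; "orientation": TCP orientation; "force": force on the tool from outside, world axes, zero at the start; "wrist_torque": the same for the moment, N m; "opening": finger opening in m; "gripper_force": force on a finger pad.
Only numpy, scipy, OpenCV 4.12 (cv2) and the standard library are available. Lean on these libraries where they do the work, as an engineer would, in place of code of your own. Each camera call takes 0.05 s, during which the arm holds its last target. There are 200 camera calls.

## Task

One of the three filter cassettes in the solder-fume extractor shows red: it is spent. Press it in and let go so that its latch releases and it springs up, then draw it out of its bay and set it down, standing upright, in the blue tray. Leave the two green cassettes latched in their bays and do not disturb the other things on the bench.

Things in the scene. Friction and masses are not known exactly. Their poses are not given: they have to be found in the camera images.
- extractor: Bench solder-fume extractor, a white box 240 mm (its x) by 214 mm (its y) by 150 mm high, fixed to the bench. Origin: centre of its underside; z up; its front (-x) faces the robot. Cassette bays open in its flat deck, 150 mm up. A grey hose and black hood leave the rear and pass round its +y side, all below deck height.
- bay_mid (a point): Middle of the middle bay's mouth, at deck height. Three bays lie side by side, at 0 and 62 mm either way along the extractor's y, each an opening 123 mm (x) by 40 mm (y). A cassette has 1.5 mm of play all round; its foot reaches deck height after rising 82 mm from the latched position.
- spent: The spent cassette (two red squares on its cap), in any of the three bays. 120 mm (x) by 37 mm (y) by 90 mm high, about 0.2 kg; origin: centre of its flat underside, on which it stands by itself; z up; axes as the extractor's at the start. Its grey cap is the top 36 mm, straight-sided, 37 mm across. Latched, the underside is at z = 68 mm in the extractor's frame and the cap stands 8 mm proud of the deck.
- spent_top (a point): Centre of the cap's top, on its white round press mark, 90 mm above the underside. It yields to about 5 N all the way; the latch trips after about 4 mm; it bottoms at 8.5 mm, cap flush with the deck. Let go, a spring lifts it within a second to 26 mm above its latched height (34 mm proud), where it rests loose, to be pinched across its 37 mm and drawn up. Pressed again it does not re-latch.
- good_a: A good filter cassette, like the spent one but with green squares, latched in another bay, 8 mm proud of the deck; origin: centre of its underside. The bays are 62 mm apart, so the gap between neighbouring caps is 25 mm.
- good_b: The other good (green) cassette; as good_a.
- tray: Blue open tray, loose, 230 mm (x) by 160 mm (y) by 35 mm high, walls and floor about 4 to 5 mm; origin: centre of its underside, z up. Empty.
- tip_cleaner: Dark pot of brass wool, 58 mm across, 42 mm high, standing on the rear part of the extractor's deck; origin: centre of underside.
- board_holder: Grey holder with a green circuit board, 70 by 100 mm, 42 mm high, at the extractor's left (+y) side; origin: centre of underside.
- iron_stand: Soldering-iron stand with yellow sponge and blue-handled iron, about 185 mm long, 135 mm high; origin: centre of the underside of its 110 by 80 mm base.
- solder_spool: Spool of solder, 64 mm across, 36 mm high; origin: centre of underside.
- screwdriver: Screwdriver with red handle, 190 mm long, lying; its x axis runs from handle to blade.
- marker: White marker with black cap, 125 by 14 by 12 mm, lying; origin: centre of underside.
- meter: Orange hand-held multimeter, 180 by 88 mm, 48 mm high, lying; origin: centre of underside.

How it is judged:
On the way, in this order (a step that is already met when the one before it is completed fails the run):
1. the red cassette is pressed in (z of spent in the frame of extractor below 0.0655 m), for 0.02 s.
2. let go, it has sprung up from its latch (z of spent in the frame of extractor above 0.086 m and contact force between the fingers and spent below 0.1 N), for 0.1 s.
3. it is drawn clear of its bay (z of spent in the frame of extractor above 0.151 m), for 0.05 s.
4. it is lowered into the tray while still held, its foot within about 15 mm of the tray's floor (x of spent in the frame of tray between -0.1 and 0.1 m and y of spent in the frame of tray between -0.07 and 0.07 m and z of spent in the frame of tray below 0.02 m and contact force between the fingers and spent above 0.3 N), for 0.03 s.
At the end, for the whole second after the job is handed in: The red cassette stands upright (within 7 degrees), at rest and released, on the floor of the blue tray, and both green cassettes are still latched in their bays, within 5 mm of their seated height (x of spent in the frame of tray between -0.1 and 0.1 m and y of spent in the frame of tray between -0.07 and 0.07 m and z of spent in the frame of tray below 0.01 m and angle between spent's own z axis and vertical below 0.12 rad and linear speed of spent below 0.02 m/s and angle between tray's own z axis and vertical below 0.1 rad and z of good_a in the frame of extractor between 0.063 and 0.073 m and z of good_b in the frame of extractor between 0.063 and 0.073 m); the robot touches nothing.
It fails at once if a green cassette is released from its latch (z of any of good_a, good_b in the frame of extractor above 0.076 m).
It fails at once if the tray is shoved more than 60 mm (distance of tray from where it was at the start of the episode above 0.06 m).
It fails at once if another thing on the bench is moved more than 30 mm (distance of any of tip_cleaner, board_holder, iron_stand, solder_spool, screwdriver, marker, meter from where it was at the start of the episode above 0.03 m).
It also fails if it takes over 51 s, if anything falls off the work surface, if the arm or the gripper's body presses on something with over 40 N, if the wrist force passes 120 N, or if a joint passes its speed limit or range.

## Working session

There is one attempt and no reset: what is moved stays moved. The work goes in short steps, Python scripts to look and compute and a tool call to move; the robot and the scene stay as the last step left them, time stands still between calls to the robot, and variables do not carry over. Pictures are saved under pics/ and viewed, at most 10 in all, crops included, and the job is handed in when it is done.

Besides the shell and the picture viewer there is one more tool, called after "Emit:" by a JSON object that holds its "api" and its "payload", one argument or row to a line. carry_out: Moves the arm, as the interface text tells. Its arguments: {"type":"object","properties":{"rows":{"type":"array"},"jaw":{"type":"number"},"force":{"type":"number"}},"required":["rows"]}

```bash
mkdir -p pics; ls
python3 - <<'E'
from plant import robot
import cv2,numpy as np
s=robot.read_state();print(s['t'],s['tool_pos'],s['orientation'],s['opening'],robot.grip_depth)
for c in ['scene','side']:
    im=robot.read_camera(c);cv2.imwrite(f'pics/{c}0.png',im[:,:,::-1])
    m=robot.camera_model(c);print(c,m)
    for n in ['spent','tray','good_a','extractor','spent_top']:
        for o in robot.outline_of(c,n)[:2]:
            ys,xs=np.nonzero(o['pixels']);print(n,round(o['conf'],2),np.round(o['pixel']),xs.min(),xs.max(),ys.min(),ys.max())
print(robot.camera_model('wrist'))
E
```

```text
pics
0.0 [ 0.24766683 -0.54587277  0.21758482] [-3.06888152e+00 -6.63438736e-01  3.77695109e-04] 0.09309636349552877 0.0188
scene {'fx': 532.8916547471848, 'fy': 532.8916547471848, 'cx': 322.03364053564104, 'cy': 249.9608675806193, 'dist': array([0.01963276, 0.        , 0.        , 0.        , 0.        ]), 'R': array([[ 0.48115702,  0.87655587, -0.01173573],
       [ 0.54579869, -0.31002086, -0.77845414],
       [-0.68599687,  0.36815333, -0.62759176]]), 't': array([-0.19100447, -0.23465497,  1.7682902 ])}
spent 0.82 [378. 228.] 362 397 213 244
tray 0.76 [256. 299.] 206 308 255 343
tray 0.29 [389. 201.] 384 396 196 204
good_a 0.81 [400. 222.] 384 419 207 237
good_a 0.73 [355. 236.] 340 373 219 251
extractor 0.94 [399. 271.] 327 479 205 327
extractor 0.43 [141. 349.] 109 181 315 388
spent_top 0.63 [379. 230.] 362 397 212 244
side {'fx': 516.739505553109, 'fy': 516.739505553109, 'cx': 315.3346907634512, 'cy': 241.68408882732783, 'dist': array([0.01387073, 0.        , 0.        , 0.        , 0.        ]), 'R': array([[-0.77373397, -0.63337845, -0.01294105],
       [-0.3124389 ,  0.3992
[... 277 characters left out ...]
d_a 0.86 [283. 236.] 268 305 229 250
extractor 0.76 [254. 272.] 178 319 216 320
spent_top 0.73 [271. 246.] 252 289 237 259
spent_top 0.73 [262. 211.] 251 279 197 223
{'fx': 333.4746557479485, 'fy': 333.4746557479485, 'cx': 321.53572456509335, 'cy': 238.3912914210932, 'dist': array([-0.01267485,  0.        ,  0.        ,  0.        ,  0.        ]), 'mount': array([[ 2.24139108e-04, -9.62204158e-01, -2.72329045e-01,
         7.67456965e-02],
       [ 9.99999913e-01,  3.11572095e-04, -2.77814202e-04,
         1.83129958e-04],
       [ 3.52164111e-04, -2.72328959e-01,  9.62204144e-01,
        -1.65402531e-01],
       [ 0.00000000e+00,  0.00000000e+00,  0.00000000e+00,
         1.00000000e+00]])}
```

```bash
cat > h.py <<'E'
from plant import robot
import cv2,numpy as np
from scipy.spatial.transform import Rotation as Ro
def ray(c,px,st=None):
    m=robot.camera_model(c);K=np.array([[m['fx'],0,m['cx']],[0,m['fy'],m['cy']],[0,0,1]])
    u=cv2.undistortPoints(np.array(px,float).reshape(-1,1,2),K,m['dist']).reshape(-1,2)
    d=np.c_[u,np.ones(len(u))]
    if c=='wrist':
        R=Ro.from_rotvec(st['orientation']).as_matrix();M=m['mount']
        return R@M[:3,3]+st['tool_pos'],d@(R@M[:3,:3]).T
    return -m['R'].T@m['t'],d@m['R']
def onz(c,px,z,st=None):
    o,d=ray(c,px,st);return o+d*((z-o[2])/d[:,2])[:,None]
def proj(c,X,st=None):
    m=robot.camera_model(c);K=np.array([[m['fx'],0,m['cx']],[0,m['fy'],m['cy']],[0,0,1]])
    if c=='wrist':
        R=Ro.from_rotvec(st['orientation']).as_matrix();M=m['mount']
        Rw=(R@M[:3,:3]).T;t=-Rw@(R@M[:3,3]+st['tool_pos'])
    else: Rw,t=m['R'],m['t']
    return cv2.projectPoints(np.array(X,float),cv2.Rodrigues(Rw)[0],t,K,m['dist'])[0].reshape(-1,2)
E
python3 - <<'E'
from h import *
print('cap scene z.158',onz('scene',[[379,229],[400,222],[355,236]],.154).round(3))
print('cap side',onz('side',[[270,248],[251,258],[284,238]],.154).round(3))
print('tray',onz('scene',[[256,299]],.02).round(3),onz('side',[[356,251]],.02).round(3))
s=robot.read_state();print(Ro.from_rotvec(s['orientation']).as_matrix().round(3))
E
python3 -c "
import cv2;a=cv2.imread('pics/scene0.png');cv2.imwrite('pics/s1.png',cv2.resize(a[180:400,90:490],(800,440)))"
```

```text
cap scene z.158 [[ 0.588  0.054  0.154]
 [ 0.589  0.115  0.154]
 [ 0.583 -0.01   0.154]]
cap side [[ 0.583  0.055  0.154]
 [ 0.587  0.121  0.154]
 [ 0.589 -0.007  0.154]]
tray [[ 0.531 -0.257  0.02 ]] [[ 0.519 -0.253  0.02 ]]
[[ 0.911  0.413  0.   ]
 [ 0.413 -0.911 -0.   ]
 [ 0.     0.    -1.   ]]
```

View pics/s1.png

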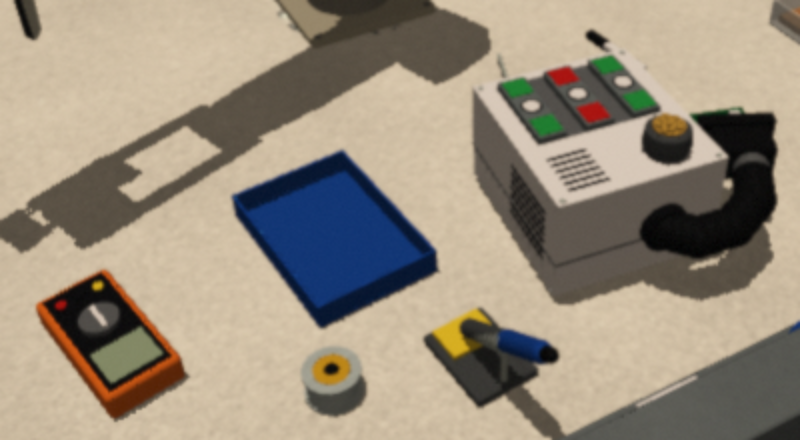

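View pics/side0.png

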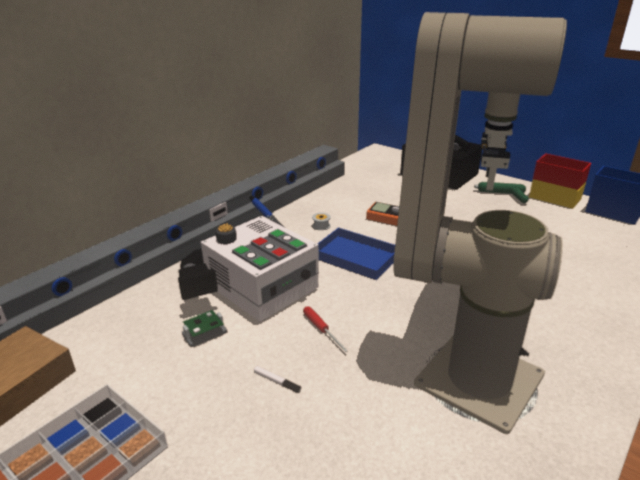

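Emit:
{"api": "carry_out", "payload": {
  "rows": [
    [0.557,-0.407,-0.08,0,0,24.4],
    [0.557,-0.407,-0.08,0,0,24.4],
    [0.557,-0.407,-0.08,0,0,24.4],
    [0.557,-0.407,-0.08,0,0,24.4],
    [0.557,-0.407,-0.08,0,0,24.4],
    [0.557,-0.407,-0.08,0,0,24.4],
    [0.557,-0.407,-0.08,0,0,24.4],
    [0.557,-0.407,-0.08,0,0,24.4],
    [0.557,-0.407,-0.08,0,0,24.4],
    [0.557,-0.407,-0.08,0,0,24.4],
    [0.557,-0.407,-0.08,0,0,24.4],
    [0.557,-0.407,-0.08,0,0,24.4]
  ],
  "jaw": 255
}}

```text
t: 2.1
tool_pos: [0.5881, 0.058, 0.2986]
orientation: [-3.141, -0.007, -0.0]
force: [-0.4, -1.0, -0.2]
opening: 0.0002
gripper_force: 0.0
```

Emit:
{"api": "carry_out", "payload": {
  "rows": [
    [0,0,0,0,0,0],
    [0,0,0,0,0,0],
    [0,0,0,0,0,0]
  ]
}}

```text
t: 2.48
tool_pos: [0.5866, 0.0529, 0.2988]
orientation: [3.141, -0.003, 0.0]
force: [0.6, 0.1, 0.7]
opening: 0.0005
gripper_force: 0.0
```

```bash
cat > look.py <<'E'
from h import *
import sys
s=robot.read_state();print(s['t'],s['tool_pos'].round(4),s['opening'],s['force'].round(2))
R=Ro.from_rotvec(s['orientation']).as_matrix();print(R.round(4))
im=robot.read_camera('wrist');cv2.imwrite('pics/%s.png'%sys.argv[1],im[:,:,::-1])
Z=float(sys.argv[2])
for n in ['spent','spent_top','good_a']:
    for o in robot.outline_of('wrist',n)[:2]:
        c=cv2.findContours(o['pixels'].astype(np.uint8),0,2)[0];c=max(c,key=cv2.contourArea)
        b=cv2.boxPoints(cv2.minAreaRect(c));P=onz('wrist',b,Z,s)[:,:2]
        print(n,round(o['conf'],2),b.round(0).tolist(),'\n',P.round(4).tolist(),P.mean(0).round(4),onz('wrist',[o['pixel']],Z,s).round(4))
E
python3 look.py w1 .158
```

```text
2.475 [0.5866 0.0529 0.2988] 0.0005411288276635076 [0.58 0.11 0.74]
[[ 1.e+00 -2.e-03  1.e-04]
 [-2.e-03 -1.e+00 -2.e-04]
 [ 1.e-04  2.e-04 -1.e+00]]
spent 0.78 [[293.0, 279.0], [305.0, 161.0], [345.0, 165.0], [333.0, 283.0]] 
 [[0.5352, 0.0813], [0.6483, 0.0683], [0.6449, 0.0322], [0.531, 0.0415]] [0.5898 0.0558] [[0.5976 0.056  0.158 ]]
spent_top 0.71 [[293.0, 280.0], [304.0, 162.0], [345.0, 165.0], [334.0, 284.0]] 
 [[0.5341, 0.0819], [0.6483, 0.069], [0.6449, 0.0321], [0.5299, 0.0411]] [0.5893 0.056 ] [[0.5956 0.0577 0.158 ]]
good_a 0.97 [[227.0, 279.0], [236.0, 155.0], [279.0, 158.0], [270.0, 283.0]] 
 [[0.5346, 0.1466], [0.6545, 0.1291], [0.6517, 0.0908], [0.5313, 0.1042]] [0.593  0.1177] [[0.5992 0.1131 0.158 ]]
good_a 0.93 [[351.0, 290.0], [371.0, 167.0], [413.0, 174.0], [393.0, 297.0]] 
 [[0.5227, 0.0242], [0.643, 0.009], [0.6369, -0.0298], [0.5151, -0.0187]] [ 0.5794 -0.0038] [[ 0.5853 -0.0031  0.158 ]]
```

View pics/w1.png

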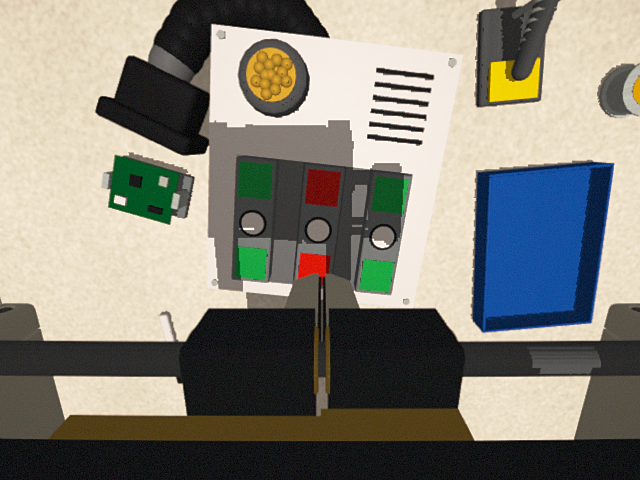

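The wrist view shows the middle cassette red with its press mark at (318,230), the green marks at (253,223) and (383,237), and the tray's rim corners at about (477,170), (612,163), (592,322), (484,331).

Run:
```python
from h import *
s=robot.read_state()
im=cv2.imread('pics/w1.png')
g=cv2.cvtColor(im,cv2.COLOR_BGR2GRAY)
c=[]
for x,y in [(253,223),(318,230),(383,237)]:
    w=g[y-17:y+18,x-17:x+18];m=(w>115).astype(np.uint8)
    n,l,st,ce=cv2.connectedComponentsWithStats(m);k=l[17,17];print(st[k],ce[k]);c.append(ce[k]+[x-17,y-17])
P=onz('wrist',c,.158,s);print(P.round(4))
d=P[0]-P[2];print('yaw',np.degrees(np.arctan2(-d[0],d[1])),np.linalg.norm(d))
T=onz('wrist',[[477,170],[612,163],[592,322],[484,331]],.035,s);print(T.round(3),T.mean(0))
```

```text
[  6   7  21  21 356] [16.03089888 16.99157303]
[  7   7  21  21 354] [16.76271186 16.99152542]
[  6   7  22  21 359] [16.49860724 17.02506964]
[[ 0.5921  0.1195  0.158 ]
 [ 0.5852  0.0575  0.158 ]
 [ 0.5782 -0.0042  0.158 ]]
yaw -6.380036067253464 0.12441223344927906
[[ 0.632 -0.143  0.035]
 [ 0.641 -0.315  0.035]
 [ 0.416 -0.339  0.035]
 [ 0.402 -0.183  0.035]] [ 0.52262567 -0.24480771  0.035     ]
```

Emit:
{"api": "carry_out", "payload": {
  "rows": [
    [-0.0014,-0.0046,0.05,0,0,6.4],
    [-0.0014,-0.0046,0.09,0,0,6.4],
    [-0.0014,-0.0046,0.115,0,0,6.4],
    [-0.0014,-0.0046,0.128,0,0,6.4],
    [-0.0014,-0.0046,0.133,0,0,6.4],
    [-0.0014,-0.0046,0.137,0,0,6.4],
    [-0.0014,-0.0046,0.14,0,0,6.4],
    [-0.0014,-0.0046,0.142,0,0,6.4],
    [-0.0014,-0.0046,0.143,0,0,6.4],
    [-0.0014,-0.0046,0.144,0,0,6.4],
    [-0.0014,-0.0046,0.144,0,0,6.4],
    [-0.0014,-0.0046,0.144,0,0,6.4]
  ]
}}

```text
t: 4.18
tool_pos: [0.5862, 0.0589, 0.1558]
orientation: [-3.137, 0.175, -0.002]
force: [-2.2, -0.5, 5.7]
opening: 0.0005
gripper_force: 2.8
```

Emit:
{"api": "carry_out", "payload": {
  "rows": [
    [0,0,0.002,0,0,0],
    [0,0,0.004,0,0,0],
    [0,0,0.0045,0,0,0],
    [0,0,0.0045,0,0,0]
  ]
}}

```text
t: 4.68
tool_pos: [0.586, 0.0589, 0.1504]
orientation: [-3.137, 0.176, -0.001]
force: [0.3, 0.6, 4.8]
opening: 0.0008
gripper_force: 2.2
```

Emit:
{"api": "carry_out", "payload": {
  "rows": [
    [0,0,-0.02,0,0,0],
    [0,0,-0.06,0,0,0],
    [0,0,-0.1,0,0,0],
    [0,0,-0.12,0,0,0],
    [0,0,-0.12,0,0,0],
    [0,0,-0.12,0,0,0],
    [0,0,-0.12,0,0,0],
    [0,0,-0.12,0,0,0],
    [0,0,-0.12,0,0,0]
  ],
  "jaw": 122
}}

```text
t: 5.8
tool_pos: [0.5854, 0.0589, 0.2696]
orientation: [3.137, -0.176, -0.001]
force: [-0.2, 0.3, 0.2]
opening: 0.0484
gripper_force: 0.0
```

```bash
python3 look.py w2 .184
```

```text
5.8 [0.5854 0.0589 0.2696] 0.048369744344960906 [-0.18  0.29  0.17]
[[ 9.938e-01 -1.116e-01 -9.000e-04]
 [-1.116e-01 -9.938e-01  0.000e+00]
 [-9.000e-04  1.000e-04 -1.000e+00]]
spent 0.68 [[298.0, 312.0], [301.0, 163.0], [350.0, 164.0], [347.0, 313.0]] 
 [[0.5297, 0.0853], [0.6498, 0.0672], [0.6451, 0.0318], [0.5243, 0.045]] [0.5872 0.0573] [[0.5925 0.0574 0.184 ]]
spent_top 0.56 [[301.0, 313.0], [301.0, 163.0], [350.0, 163.0], [350.0, 313.0]] 
 [[0.5284, 0.083], [0.6499, 0.0673], [0.6459, 0.0315], [0.5239, 0.0423]] [0.587 0.056] [[0.5927 0.0544 0.184 ]]
good_a 0.96 [[225.0, 165.0], [274.0, 161.0], [284.0, 290.0], [235.0, 293.0]] 
 [[0.6549, 0.1228], [0.6535, 0.0871], [0.5511, 0.0944], [0.5522, 0.1343]] [0.6029 0.1097] [[0.613  0.1067 0.184 ]]
good_a 0.62 [[366.0, 295.0], [375.0, 161.0], [423.0, 165.0], [414.0, 298.0]] 
 [[0.5388, 0.0278], [0.645, 0.013], [0.6387, -0.0217], [0.5314, -0.011]] [0.5885 0.002 ] [[ 5.996e-01 -2.000e-04  1.840e-01]]
```

View pics/w2.png

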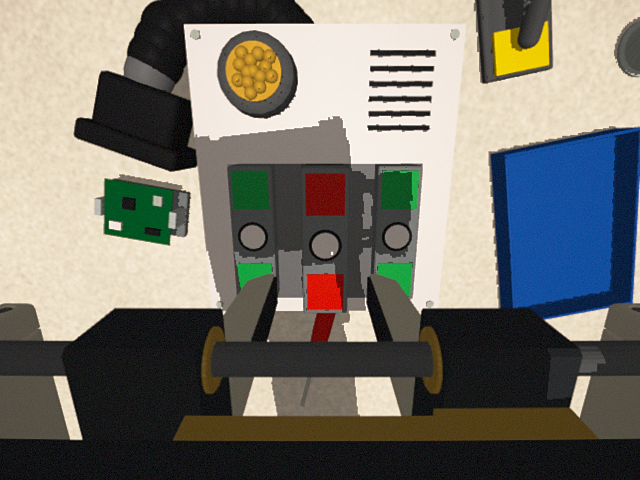

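The red cassette has sprung up, with its mark at (325,245) between the fingers. It needs about 2 mm of sideways shift before I go down and pinch.

Emit:
{"api": "carry_out", "payload": {
  "rows": [
    [0.001,0.002,0.04,0,0,0],
    [0.001,0.002,0.075,0,0,0],
    [0.001,0.002,0.098,0,0,0],
    [0.001,0.002,0.109,0,0,0],
    [0.001,0.002,0.109,0,0,0],
    [0.001,0.002,0.109,0,0,0]
  ]
}}

```text
t: 6.75
tool_pos: [0.5872, 0.0568, 0.1626]
orientation: [-3.137, 0.175, -0.003]
force: [0.8, 0.3, 0.5]
opening: 0.0479
gripper_force: 0.0
```

Emit:
{"api": "carry_out", "payload": {
  "rows": [
    [0,0,0,0,0,0],
    [0,0,0,0,0,0],
    [0,0,0,0,0,0],
    [0,0,0,0,0,0],
    [0,0,0,0,0,0]
  ],
  "jaw": 255,
  "force": 25
}}

```text
t: 7.38
tool_pos: [0.5868, 0.0568, 0.1615]
orientation: [-3.137, 0.176, -0.002]
force: [2.8, -0.5, 1.1]
opening: 0.0368
gripper_force: 25.0
```

Emit:
{"api": "carry_out", "payload": {
  "rows": [
    [0,0,-0.005,0,0,0],
    [0,0,-0.015,0,0,0],
    [0,0,-0.03,0,0,0],
    [0,0,-0.045,0,0,0],
    [0,0,-0.06,0,0,0],
    [0,0,-0.075,0,0,0],
    [0,0,-0.09,0,0,0],
    [0,0,-0.1,0,0,0],
    [0,0,-0.1,0,0,0],
    [0,0,-0.1,0,0,0],
    [0,0,-0.1,0,0,0]
  ]
}}

```text
t: 8.75
tool_pos: [0.5859, 0.0568, 0.2602]
orientation: [3.137, -0.175, -0.002]
force: [-0.4, -0.4, -2.9]
opening: 0.0367
gripper_force: 25.0
```

Run:
```python
from h import *
s=robot.read_state();print(s['t'],s['tool_pos'],s['force'],s['opening'])
R=Ro.from_rotvec(s['orientation']).as_matrix()
im=robot.read_camera('scene');cv2.imwrite('pics/s2.png',cv2.resize(im[150:370,170:490,::-1],(800,550)))
robot.read_camera('wrist')
for c in ['scene','wrist']:
  for o in robot.outline_of(c,'tray')[:1]:
    cn=max(cv2.findContours(o['pixels'].astype(np.uint8),0,2)[0],key=cv2.contourArea)
    b=cv2.approxPolyDP(cn,6,True).reshape(-1,2);print(c,o['conf'],b.tolist(),onz(c,b,.035,s)[:,:2].round(3).tolist())
d=np.array([.522,-.245,s['tool_pos'][2]])-s['tool_pos'];print('shift',R.T@d)
```

```text
8.75 [0.58594906 0.05680176 0.2601775 ] [-0.3931478  -0.3886508  -2.88535819] 0.0367345516339637
scene 0.92 [[262, 255], [206, 278], [249, 342], [308, 314]] [[0.401, -0.182], [0.415, -0.341], [0.663, -0.329], [0.651, -0.176]]
wrist 0.7 [[639, 127], [492, 155], [501, 304], [528, 326], [637, 301]] [[0.642, -0.308], [0.629, -0.143], [0.438, -0.16], [0.402, -0.197], [0.422, -0.338]]
shift [-2.98897731e-02  3.07051098e-01  9.75388110e-05]
```

View pics/s2.png

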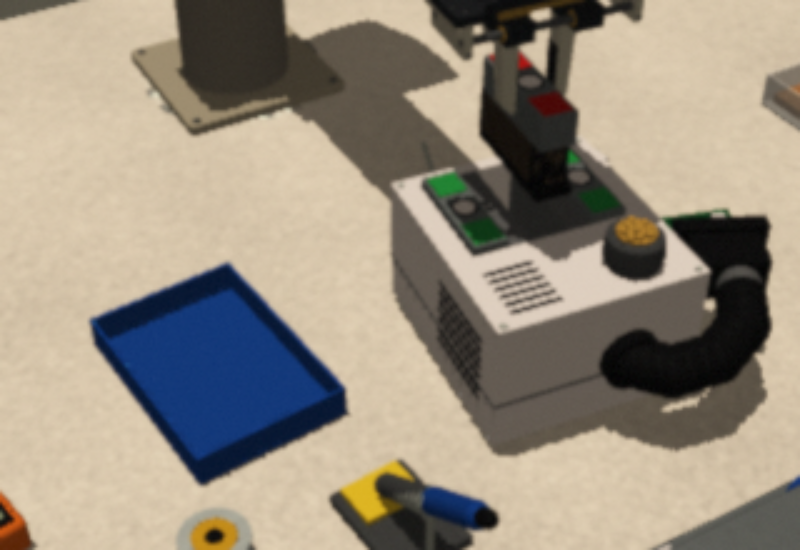

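The cassette is held clear of the deck at (530,130) in the crop and both greens are still seated. Next I carry it over the tray.

Emit:
{"api": "carry_out", "payload": {
  "rows": [
    [-0.001,0.01,0,0,0,0],
    [-0.003,0.035,0,0,0,-2],
    [-0.007,0.075,0,0,0,-4],
    [-0.011,0.115,0,0,0,-6],
    [-0.015,0.155,0,0,0,-8],
    [-0.019,0.195,0,0,0,-10],
    [-0.023,0.235,0,0,0,-12],
    [-0.026,0.27,0,0,0,-14],
    [-0.029,0.298,0,0,0,-14],
    [-0.03,0.308,0,0,0,-14],
    [-0.03,0.308,0,0,0,-14],
    [-0.03,0.308,0,0,0,-14]
  ]
}}

```text
t: 10.45
tool_pos: [0.5225, -0.2451, 0.2612]
orientation: [-3.134, -0.209, -0.0]
force: [0.7, 0.4, -2.0]
opening: 0.0369
gripper_force: 25.0
```

Emit:
{"api": "carry_out", "payload": {
  "rows": [
    [0,0,0.02,0,0,0],
    [0,0,0.05,0,0,0],
    [0,0,0.08,0,0,0],
    [0,0,0.11,0,0,0],
    [0,0,0.135,0,0,0],
    [0,0,0.155,0,0,0],
    [0,0,0.167,0,0,0],
    [0,0,0.173,0,0,0],
    [0,0,0.175,0,0,0],
    [0,0,0.175,0,0,0],
    [0,0,0.175,0,0,0]
  ]
}}

```text
t: 11.82
tool_pos: [0.5227, -0.2463, 0.087]
orientation: [3.134, 0.208, 0.002]
force: [0.5, -0.1, -2.3]
opening: 0.0369
gripper_force: 25.0
```

Emit:
{"api": "carry_out", "payload": {
  "rows": [
    [0,0,0.004,0,0,0],
    [0,0,0.008,0,0,0],
    [0,0,0.011,0,0,0],
    [0,0,0.0125,0,0,0],
    [0,0,0.0125,0,0,0],
    [0,0,0.0125,0,0,0]
  ]
}}

```text
t: 12.58
tool_pos: [0.5223, -0.246, 0.0738]
orientation: [3.135, 0.208, 0.0]
force: [-0.8, -0.3, -2.4]
opening: 0.037
gripper_force: 25.0
```

Emit:
{"api": "carry_out", "payload": {
  "rows": [
    [0,0,0.001,0,0,0],
    [0,0,0.002,0,0,0],
    [0,0,0.0025,0,0,0],
    [0,0,0.0025,0,0,0]
  ]
}}

```text
t: 13.08
tool_pos: [0.5224, -0.2461, 0.0723]
orientation: [3.134, 0.208, 0.001]
force: [-3.2, 1.8, 6.5]
opening: 0.0367
gripper_force: 25.0
```

Contact with the floor (the force went from -2.4 to +6.5 N), so I release and rise.

Emit:
{"api": "carry_out", "payload": {
  "rows": [
    [0,0,-0.001,0,0,0],
    [0,0,-0.001,0,0,0],
    [0,0,-0.001,0,0,0],
    [0,0,-0.001,0,0,0],
    [0,0,-0.001,0,0,0]
  ],
  "jaw": 90
}}

```text
t: 13.7
tool_pos: [0.5222, -0.2459, 0.0721]
orientation: [-3.135, -0.208, 0.0]
force: [0.3, 0.2, 0.2]
opening: 0.0601
gripper_force: 0.0
```

Emit:
{"api": "carry_out", "payload": {
  "rows": [
    [0,0,-0.01,0,0,0],
    [0,0,-0.03,0,0,0],
    [0,0,-0.07,0,0,0],
    [0,0,-0.11,0,0,0],
    [0,0,-0.15,0,0,0],
    [0,0,-0.17,0,0,0],
    [0,0,-0.17,0,0,0],
    [0,0,-0.17,0,0,0],
    [0,0,-0.17,0,0,0]
  ]
}}

```text
t: 14.82
tool_pos: [0.5213, -0.2454, 0.2399]
orientation: [-3.133, -0.208, 0.005]
force: [0.2, 0.0, 1.1]
opening: 0.0601
gripper_force: 0.0
```

Run:
```python
from h import *
s=robot.read_state();print(s['t'],s['tool_pos'],s['force'],s['opening'])
im=robot.read_camera('scene');cv2.imwrite('pics/s3.png',cv2.resize(im[150:370,170:490,::-1],(800,550)))
```

```text
14.825 [ 0.52130459 -0.24542786  0.23988492] [0.18090898 0.02326373 1.07331959] 0.06008354818579216
```

View pics/s3.png

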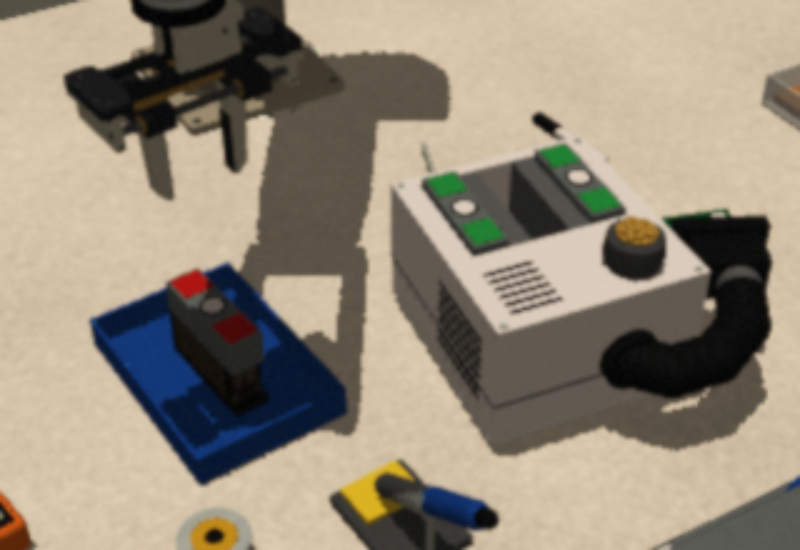

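The cassette stands upright in the tray at (215,340). The middle bay is empty, both greens are seated, and the gripper is clear.

```bash
python3 -c "
from plant import robot
print(robot.close_job())"
```

```text
the job is handed in; nothing more can be done
None
```

The job is handed in, with no verdict returned: in the last picture the spent cassette stands upright and released in the blue tray, and both green cassettes are still latched.

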